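# Set a torque head in its reaction nest and switch its tab-lock dial to working

## Robot

A 6-joint arm with a two-finger parallel gripper is mounted at the origin on the work surface. World frame = base frame: x ahead of the robot, y to its left, z up, the work surface at z = 0. Lengths are in m, angles in degrees, forces in N, time in s.
With the tool pointing down it reaches from about 0.275 to 0.825 m from the base axis. Payload 4.9 kg.
Tool frame: the origin (TCP) lies at the very end of the fingers, on their centre line; the grasp point (between the pads) lies arm.grasp_offset behind it (arm.grasp_offset is the distance from the TCP to the grasp point, in m); z points along the fingers, y is the line along which they close (so a half turn about z gives the same grasp; the last joint's range is limited). The gripper opens to 85 mm and grips with 20 to 120 N. Pads are 22 mm wide; open, the fingers measure 114 mm over their backs; the gripper's body (76 mm by 85 mm) begins 54 mm behind the grasp point. The pads swing forward as they close: fully open they stand 13 mm farther back than shut.
Start: joints at [-7.689, 18.69, -11.035, 60.275, 0, 82.311], TCP at [0.55, 0, 0.231] pointing down, gripper open.
Joint ranges: [-152.03, 152.03], [-55.5, 102.48], [-74.3, 77.21], [-110.64, 120.58], [-84.22, 78.4], [-180, 180]. Speed limits (degrees/s): [147.25, 147.25, 180, 180, 180, 180].

## Interface

Orientations are given as [roll, pitch, yaw] about the fixed x, y, z axes, in that order (R = Rz(yaw) Ry(pitch) Rx(roll)).
In Python, from rig import arm gives the robot as it stands. The module is installed in compiled form; this text tells all that it offers.
- The arm moves only by the tool move_arm, never from a script. Its arguments are lists of equal length, an entry for each row: "translation": the shift along the tool's x, y, z in cm, a list of three; "angular": the turn, a rotation vector about the tool's x, y, z in degrees, a list of three; "jaw": the closure, from 0 (fully open) to 1 (shut). In form: {"translation": [[x, y, z], ...], "angular": [[wx, wy, wz], ...], "jaw": [jaw, ...]}. A call has 1 to 8 rows; each row shifts and turns the commanded pose from where the row before left it, along the tool's axes as they then stand; what a row does not reach is not made up. A row lasts 1/12 s, in which the tool goes at most 41.7 mm and 7.16 degrees, less where a joint would pass 70% of its speed; a pose out of reach is approached as far as the arm can. A call with a gripper value outside its range is refused whole. The fingers move at their own pace and stop on an object; the grip force is fixed at half the most. Time passes only in rows, so rows that do not move let the fingers close. It gives the time, the measured TCP pose, the force, the opening and the grip force at its end, in the units of the state.
- arm.get_obs(): the state, without advancing time (a new reading comes with each control period).
- arm.camera(name): name is "scene" or "side" or "wrist"; returns a dict with "frame" (420x560x3 uint8, red, green, blue), "vfov" (degrees; the focal length in pixels is half the picture's height over the tangent of half this angle, whatever the lens; pixels are square), "cx", "cy" (the principal point, pixels), "R" (3x3) and "t" (3): a world point X has camera coordinates R X + t. Camera axes: x right, y down, z forward; pixel columns grow to the right and rows downward; lengths in m; the calibration is good to about 2 mm. A picture is of the moment at which its call begins. There is no depth.
- arm.job_done(): hands the job in; it is judged then, once.
Trained networks look in the newest picture that a camera, given by its name, has taken for a name from the list of things; names that differ only in an ending like _2 or _b are one class to them, and where a whole thing is asked for, a point or a joint stands for the part that bears it (a point fixed in the world has none). Each returns a list of dicts, best first, with "conf" (0 to 1); they miss things now and then, are a little off and sometimes report something else, mostly with a low value. They report only what shows in the picture. A call takes as long as a camera call.
- arm.recognise(camera, query): "point" ([x, y, z] in m, in the coordinates of the camera as it stood for that picture, good to about 4 mm: the middle of the surface that is visible of it).
- arm.masks_of(camera, query): "region" (420x560 bool, what is visible of it).
- arm.place_of(camera, query): "point" ([x, y, z] in m, in the coordinates of the camera as it stood for that picture, good to about 4 mm: a listed point, or the origin of a listed thing).
The state is a dict: "t": time; "q": joint angles; "qd": joint speeds; "tau": joint torques, N m; "tool_pos": TCP position; "tool_rot": TCP orientation; "ft_force": force on the tool from outside, world axes, zero at the start; "torque": the same for the moment, N m; "gripper_width": finger opening in m; "grip_force": force on a finger pad.
Only numpy, scipy, OpenCV 4.12 (cv2) and the standard library are available. Lean on these libraries where they do the work, as an engineer would, in place of code of your own. Each camera call takes 0.05 s, during which the arm holds its last target. There are 200 camera calls.

## Task

Carry the torque head (square foot, tab-lock dial on top) by its round body, upright and with its tabs left alone, to the reaction nest; set it down fully home between the cheeks and let go of it. Then pinch both tabs of its dial together, turn the dial clockwise (seen from above) as far as it goes, and let go so that both tabs spring out again and lock, with the head still home in the nest. Leave the other things on the bench where they are.

Things in the scene. Friction and masses are not known exactly. Their poses are not given: they have to be found in the camera images.
- head: The torque head, loose, about 0.7 kg, 80 mm tall, stands upright on the bench at any yaw; origin at the centre of its underside, z up. Square foot 76 x 76 mm, 12 mm high, sides along head x and y; round body from 12 to 52 mm up; notched steel collar 68 mm across from 52 to 58 mm; dial from 60 to 80 mm. Two small things (socket, flange) stand close beside its foot.
- head_body (a point): Point on the head's axis, 38 mm above its underside: a good height to grip the round body, black with a bright band, 62 mm in diameter, free for fingers from 18 to 50 mm above the underside. Axes as the head's.
- dial_grip (a point): On the dial's axis, 70 mm above the head's underside; axes turn with the dial: y runs through both tabs, z up. The dial is a black cap 38 mm in diameter, with two steel tabs on its +y and -y sides; each tab's flat outer face is 20 mm wide, from 60 to 79 mm above the underside, 27 mm from the axis (54 mm across both), 21 mm (42 across) when pressed home. A white pointer line lies along dial x.
- dial (a joint): The dial's angle in rad about the head's vertical axis, growing clockwise seen from above; starts near 0 (locked notch, a few hundredths of play), working notch at 1.22, hard stop at 1.29. At 0 the dial's axes are the head's. It cannot turn from a notch to the other unless both tabs are pressed in by 5 mm or more; about 0.08 N m of friction once free.
- tab_a (a joint): Inward travel of the tab on the dial's +y side, m: 0 out (sprung), 0.006 pressed home; takes 4 N to start and about 8.5 N to press home. When out in a notch it locks the dial; it springs out by itself.
- tab_b (a joint): The same for the tab on the dial's -y side.
- nest: The reaction nest, fixed, on the left or right of the bench; origin on the bench under the centre of its pocket. Base plate 10 mm thick, from -65 to 135 mm along x, 130 mm wide. Pocket 81 x 81 mm, square to nest x, y, between two low bars on its x sides (10 mm thick, tops 20 mm above the bench) and two cheeks on its y sides (12 mm thick, 60 mm long, tops 50 mm above the bench).
- nest_floor (a point): Centre of the pocket floor, 10 mm above the bench; axes as the nest's. The head is home when its underside lies on this floor, at any of the four square yaws. Fingers holding the head's body fit only about along nest x (over the low bars): the cheeks are in their way along nest y.
- nest_post (a point): Centre of the top of the grey post, 36 x 70 mm, 95 mm high above the bench, that stands on the nest's plate on its +x side, 112 mm from the pocket's centre; axes as the nest's.
- tester: Red instrument case 150 x 170 x 55 mm (small knob to 69 mm), fixed, across the middle from the nest; origin at the centre of its underside. Not part of the job.
- socket: Bystander: steel socket, upright, 34 mm diameter, 50 mm high, origin under its centre; stands close to the head beside one side of the foot, in the way of a finger there.
- flange: Bystander: flat dark flange, 42 mm diameter, 8 mm high, origin under its centre; lies close to the head beside the next side of the foot; low enough for a finger to pass over.
- transducer: Bystander: black round transducer on a round foot, no dial, 66 mm diameter, 84 mm high, origin under its centre.
- adapter: Bystander: small square-drive adapter, 34 mm diameter, 38 mm high, origin under its centre.
- wrench: Bystander: torque wrench lying along its y, about 370 x 52 x 24 mm, origin under its middle, at the far side of the bench.
- driver: Bystander: torque screwdriver lying along its x, from -78 to 72 mm, handle 26 mm thick, origin under it.

How it is judged (in metres and radians):
On the way, in this order (a step that is already met when the one before it is completed fails the run):
1. the head stands home in the nest, let go of, its dial still locked and tabs out (horizontal distance between head and nest_floor below 0.006 m and z of head in the frame of nest_floor below 0.003 m and angle between head's own z axis and vertical below 0.06 rad and contact force between the fingers and head below 0.2 N and value of joint dial below 0.15 rad and value of joint each of tab_a, tab_b below 0.002 m), for 0.15 s.
2. both tabs are pinched in (value of joint each of tab_a, tab_b above 0.004 m and value of joint dial below 0.9 rad), for 0.05 s.
3. the dial has been turned to its working notch (value of joint dial above 1.1 rad), for 0.05 s.
At the end, for the whole second after the job is handed in: The head stands upright at rest on the nest floor (within 6 mm of the pocket's centre, less than 3 mm above the floor), its dial turned clockwise to the working notch (joint above 1.1 rad), both tabs sprung out again (within 2 mm), nothing held (horizontal distance between head and nest_floor below 0.006 m and z of head in the frame of nest_floor below 0.003 m and angle between head's own z axis and vertical below 0.06 rad and value of joint dial above 1.1 rad and value of joint each of tab_a, tab_b below 0.002 m and contact force between the fingers and head below 0.2 N and linear speed of head below 0.02 m/s); the robot touches nothing.
It fails at once if a tab is pressed while the head is not yet in the nest (horizontal distance between head and nest_floor above 0.02 m and value of joint any of tab_a, tab_b above 0.003 m).
It fails at once if the head is tipped by more than 35 degrees (angle between head's own z axis and vertical above 0.6 rad).
It fails at once if another thing on the bench is moved by more than 30 mm (distance of any of transducer, socket, flange, adapter, wrench, driver from where it was at the start of the episode above 0.03 m).
It also fails if it takes over 56 s, if anything falls off the work surface, if the arm or the gripper's body presses on something with over 40 N, if the wrist force passes 120 N, or if a joint passes its speed limit or range.

## Working session

There is one attempt and no reset: what is moved stays moved. The work goes in short steps, Python scripts to look and compute and a tool call to move; the robot and the scene stay as the last step left them, time stands still between calls to the robot, and variables do not carry over. Pictures are saved under pics/ and viewed, at most 10 in all, crops included, and the job is handed in when it is done.

Besides the shell and the picture viewer there is one more tool, called after "Call:" as name(argument=value, ...) on one line, values as JSON. move_arm: Moves the arm, as the interface text tells. Its arguments: {"type":"object","properties":{"translation":{"type":"array","items":{"type":"array","items":{"type":"number"}}},"angular":{"type":"array","items":{"type":"array","items":{"type":"number"}}},"jaw":{"type":"array","items":{"type":"number"}}},"required":["translation","angular","jaw"]}

```bash
mkdir -p pics; cat > h.py <<'E'
import numpy as np, cv2
from rig import arm
def cam(n,save=None):
    c=arm.camera(n)
    if save: cv2.imwrite('pics/'+save,c['frame'][:,:,::-1])
    return c
def w(c,p): return c['R'].T@(np.array(p)-c['t'])
def f(c): return 210/np.tan(np.radians(c['vfov']/2))
def px(c,X):
    p=np.asarray(c['R'])@np.array(X)+c['t']; return p[0]/p[2]*f(c)+c['cx'],p[1]/p[2]*f(c)+c['cy']
def onz(c,u,v,z):
    d=c['R'].T@np.array([(u-c['cx'])/f(c),(v-c['cy'])/f(c),1]); o=-c['R'].T@np.array(c['t']); return o+d*(z-o[2])/d[2]
E
cat > a.py <<'E'
from h import *
ims=[]
for n in ['scene','side','wrist']:
    c=cam(n,n+'0.png'); print(n,c['vfov'],'pos',np.round(-c['R'].T@c['t'],3))
    for q in ['head','head_body','dial_grip','nest','nest_floor','nest_post','tester','socket','flange','transducer','adapter','wrench','driver']:
        r=arm.place_of(n,q)[:2]
        print(q,[(np.round(w(c,a['point']),3).tolist(),round(a['conf'],2)) for a in r])
print(arm.grasp_offset, arm.get_obs())
E
python3 a.py
```

```text
scene 56.40684566156601 pos [ 1.065 -0.295  0.656]
head [([0.604, 0.082, -0.001], 0.63)]
head_body [([0.605, 0.082, 0.034], 0.57)]
dial_grip [([0.607, 0.081, 0.072], 0.68)]
nest [([0.467, 0.32, 0.003], 0.95)]
nest_floor [([0.466, 0.317, 0.006], 0.85), ([0.781, -0.006, -0.002], 0.5)]
nest_post [([0.576, 0.282, 0.093], 0.65)]
tester [([0.486, -0.335, -0.001], 0.84)]
socket [([0.553, 0.118, 0.003], 0.44)]
flange [([0.632, 0.14, -0.001], 0.69)]
transducer [([0.432, -0.078, -0.002], 0.61)]
adapter [([0.449, 0.093, -0.0], 0.64), ([0.43, -0.076, -0.0], 0.2)]
wrench [([0.783, -0.003, -0.004], 0.73)]
driver [([0.673, -0.137, 0.0], 0.6)]
side 57.757279331634805 pos [0.354 0.506 0.754]
head [([0.601, 0.085, 0.001], 0.95)]
head_body [([0.603, 0.086, 0.044], 0.74)]
dial_grip [([0.6, 0.082, 0.076], 0.81), ([0.775, -0.003, 0.004], 0.71)]
nest [([0.467, 0.319, 0.002], 0.89), ([0.668, -0.136, -0.001], 0.47)]
nest_floor [([0.468, 0.315, 0.008], 0.88), ([0.668, -0.136, -0.001], 0.7)]
nest_post [([0.568, 0.284, 0.098], 0.88), ([0.469, 0.315, 0.01], 0.69)]
tester [([0.485, -0.332, -0.002], 0.95)]
socket 
[... 699 characters left out ...]
.136, 0.0], 0.85)]
0.0187 {'t': 2.1, 'q': array([-7.68901927e+00,  1.86891594e+01, -1.10335126e+01,  6.02745416e+01,
        1.38957893e-03,  8.23102131e+01]), 'qd': array([-0.04294484, -0.05404189, -0.09547103,  0.11554885, -0.00882516,
        0.00718734]), 'tau': array([ 1.03363648e-04, -4.43321157e+01,  2.62752664e+01,  1.25935028e-03,
       -1.40727325e-04, -9.23785251e-06]), 'tool_pos': array([5.50039264e-01, 1.42946299e-05, 2.31298706e-01]), 'tool_rot': array([ 1.79997053e+02, -1.00424250e-03,  9.00007677e+01]), 'ft_force': array([ 0.31580433, -0.07003347, -0.64537296]), 'torque': array([-0.08647028,  0.04265589,  0.01693776]), 'grip_force': 0.0, 'gripper_width': 0.08550013313164968}
```

View pics/wrist0.png

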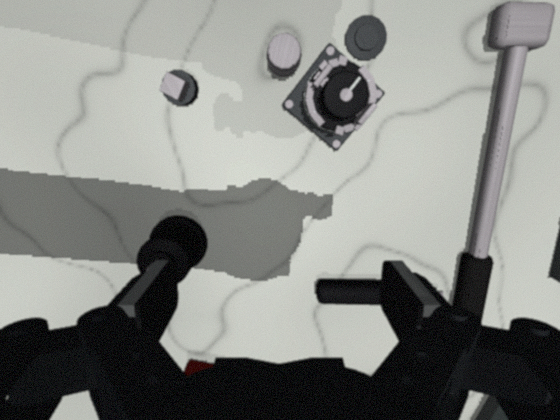

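View pics/side0.png

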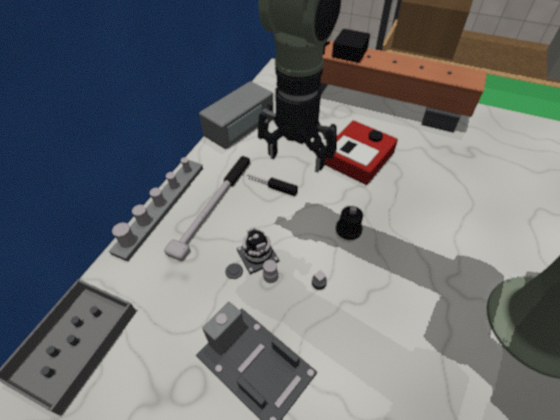

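Call:
move_arm(translation=[[3.5,-1,0.0],[3.5,-1,0.0],[3.5,-1,0],[3.5,-1,0],[3.5,-1,0],[3.5,-1,0],[3.0,-1,0],[0,0,0]], angular=[[0,0,0],[0,0,0],[0,0,0],[0,0,0],[0,0,0],[0,0,0],[0,0,0],[0,0,0]], jaw=[0,0,0,0,0,0,0,0])

```text
t: 2.77
tool_pos: [0.478, 0.2447, 0.2314]
tool_rot: [-180.0, -0.1, 90.4]
ft_force: [-0.8, -1.3, -0.5]
gripper_width: 0.0853
grip_force: 0.0
```

```bash
python3 - <<'E'
from h import *
c=cam('wrist','w1.png'); np.savez('w1.npz',**{k:c[k] for k in ['R','t','cx','cy','vfov','frame']})
for q in ['nest','nest_floor','nest_post']:
    print(q,[(np.round(w(c,a['point']),4).tolist(),round(a['conf'],2)) for a in arm.place_of('wrist',q)[:2]])
print(px(c,[.467,.318,.01]))
E
```

```text
nest [([0.4673, 0.318, 0.0096], 0.63), ([0.4691, 0.3158, -0.0035], 0.61)]
nest_floor [([0.4656, 0.3184, 0.0166], 0.61)]
nest_post [([0.5717, 0.2876, 0.098], 0.91)]
(np.float64(268.7103252515762), np.float64(110.17915589034966))
```

View pics/w1.png

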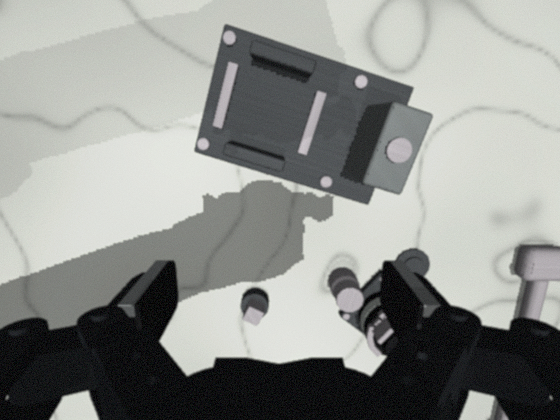

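```bash
python3 - <<'E'
from h import *
c=dict(np.load('w1.npz')); g=cv2.cvtColor(c['frame'],cv2.COLOR_RGB2GRAY)
m=((g>130)*255).astype(np.uint8); P=[]
for x0,x1,y0,y1 in [(205,242,50,138),(292,335,80,163)]:
    s=np.zeros_like(m); s[y0:y1,x0:x1]=m[y0:y1,x0:x1]
    cs,_=cv2.findContours(s,0,1); k=max(cs,key=cv2.contourArea)
    b=cv2.boxPoints(cv2.minAreaRect(k)); W=np.array([onz(c,*p,.02)[:2] for p in b])
    ss,_=W.mean(0),0; l=[np.linalg.norm(W[i]-W[(i+1)%4])for i in range(4)]; i=int(np.argmax(l[:2])); d=W[(i+1)%4]-W[i]
    print(b.tolist(),W.mean(0),np.round(l,4),np.degrees(np.arctan2(d[1],d[0]))); P.append(W.mean(0))
d=P[1]-P[0]; print('dist',np.linalg.norm(d),'yaw',np.degrees(np.arctan2(d[1],d[0])),'mid',(P[0]+P[1])/2)
# dark plate outline, bottom edge etc
m=((g<100)*255).astype(np.uint8); m[215:]=0
# post top
for p in [(388,102),(432,114),(404,193),(361,184)]: print(onz(c,*p,.095)[:2])
# fixed calibration cross-check with the fixed cameras
for n in ['scene','side']:
    cc=cam(n)
    for X in P: print(n,px(cc,[*X,.02]))
    np.savez(n+'.npz',**{k:cc[k] for k in ['R','t','cx','cy','vfov','frame']})
    u,v=map(int,px(cc,[*((P[0]+P[1])/2),.02])); 
    cv2.imwrite(f'pics/{n}_crop.png',cv2.resize(cc['frame'][max(0,v-70):v+70,max(0,u-90):u+90,::-1],None,fx=4,fy=4)); print(u-90,v-70)
E
```

```text
[[212.11766052246094, 125.5294189453125], [228.1764678955078, 61.294124603271484], [237.58824157714844, 63.647064208984375], [221.52943420410156, 127.88235473632812]] [0.42349928 0.33168137] [0.0634 0.0093 0.0635 0.0098] 73.24823652927384
[[297.2961730957031, 152.14271545410156], [316.9859313964844, 90.04434204101562], [325.9837951660156, 92.89730834960938], [306.2940368652344, 154.9956817626953]] [0.510631   0.30538425] [0.0637 0.0094 0.0639 0.0098] 73.4168748299948
dist 0.09101360443466126 yaw -16.7942731352061 mid [0.46706514 0.31853281]
[0.5634417 0.3232933]
[0.59922341 0.31443935]
[0.58364104 0.25009563]
[0.54680772 0.25755   ]
scene (np.float64(355.78217865797757), np.float64(146.4696634972588))
scene (np.float64(369.0951265131581), np.float64(167.12160951783414))
272 86
side (np.float64(287.11341309441235), np.float64(391.1974768437966))
side (np.float64(250.32860391013), np.float64(357.8263839964443))
178 304
```

Call:
move_arm(translation=[[-3,2.6,0],[-3,2.6,0],[-3,2.6,0],[-3,2.6,0],[-3,2.6,0],[-3,2.6,0],[-3,2.6,0],[0,0,0]], angular=[[0,0,0],[0,0,0],[0,0,0],[0,0,0],[0,0,0],[0,0,0],[0,0,0],[0,0,-6.8]], jaw=[0,0,0,0,0,0,0,0])

```text
t: 3.73
tool_pos: [0.666, 0.0218, 0.2301]
tool_rot: [179.9, 0.2, 96.4]
ft_force: [-1.3, 0.2, 0.1]
gripper_width: 0.0851
grip_force: 0.0
```

Call:
move_arm(translation=[[0,0,0.5],[0,0,0.5],[0,0,0.5],[0,0,0.5],[0,0,0.5],[0,0,0.5],[0,0,0],[0,0,0]], angular=[[0,0,-6.8],[0,0,-6.8],[0,0,-6.8],[0,0,-6.8],[0,0,-6.8],[0,0,-6.8],[0,0,0],[0,0,0]], jaw=[0,0,0,0,0,0,0,0])

```text
t: 4.4
tool_pos: [0.6618, 0.0287, 0.201]
tool_rot: [-180.0, -0.0, 137.3]
ft_force: [-0.2, 0.2, -0.6]
gripper_width: 0.0853
grip_force: 0.0
```

```bash
python3 - <<'E'
from h import *
c=cam('wrist','w2.png'); np.savez('w2.npz',**{k:c[k] for k in ['R','t','cx','cy','vfov','frame']})
for q in ['head','head_body','dial_grip','socket','flange']:
    print(q,[(np.round(w(c,a['point']),4).tolist(),round(a['conf'],2)) for a in arm.place_of('wrist',q)[:1]])
u,v=map(int,px(c,[.605,.084,.03])); u0,v0=max(0,u-80),max(0,v-70); print(u0,v0)
cv2.imwrite('pics/w2c.png',cv2.resize(c['frame'][v0:v0+140,u0:u0+160,::-1],None,fx=4,fy=4,interpolation=cv2.INTER_CUBIC))
E
```

```text
head [([0.608, 0.0843, 0.0007], 0.95)]
head_body []
dial_grip [([0.6058, 0.0833, 0.0655], 0.86)]
socket [([0.555, 0.1251, 0.0012], 0.8)]
flange [([0.6372, 0.1446, -0.0006], 0.94)]
200 31
```

View pics/w2c.png

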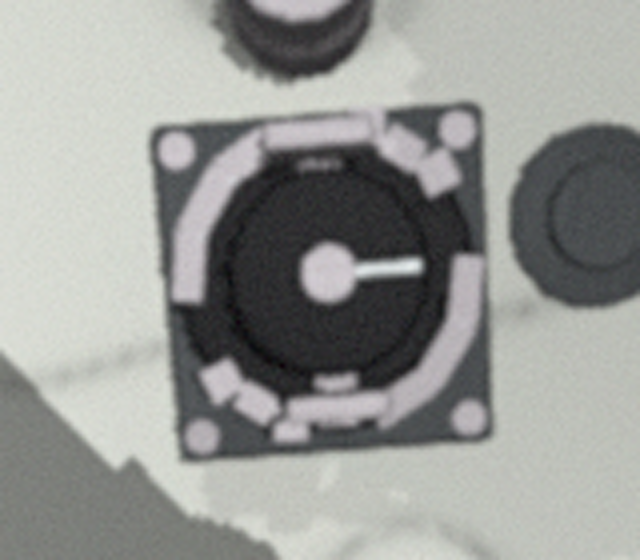

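```bash
python3 - <<'E'
from h import *
c=dict(np.load('w2.npz'))
P=lambda x,y,z: onz(c,200+x/4,31+y/4,z)[:2]
Q=np.array([P(*p,.012) for p in [(153,130),(480,103),(492,437),(182,460)]])
print(Q.mean(0),[np.round(np.linalg.norm(Q[i]-Q[(i+1)%4]),4) for i in range(4)])
for i in range(4):
    d=Q[(i+1)%4]-Q[i]; print(np.degrees(np.arctan2(d[1],d[0])))
print('dial',P(327,272,.0805)); a,b=P(355,272,.08),P(420,265,.08); print(np.degrees(np.arctan2(*(b-a)[::-1])))
print('screws',np.mean([P(*p,.013) for p in [(177,151),(458,130),(470,417),(202,437)]],0))
o=arm.get_obs();print(o['tool_pos'],o['tool_rot'])
E
```

```text
[0.605665   0.08442215] [np.float64(0.0744), np.float64(0.0744), np.float64(0.075), np.float64(0.0742)]
51.71453393013903
-38.58861227496829
-128.46124204523727
140.98316022604197
dial [0.6051921  0.08425194]
53.21183232986531
screws [0.60568453 0.08440808]
[0.66220577 0.02990506 0.20165746] [1.79977225e+02 2.40193261e-02 1.37544129e+02]
```

Call:
move_arm(translation=[[2.6,0.06,0],[2.6,0.06,0],[2.6,0.06,0],[0,0,2],[0,0,2],[0,0,1],[0,0,0],[0,0,0]], angular=[[0,0,0],[0,0,0],[0,0,0],[0,0,-3.6],[0,0,0],[0,0,0],[0,0,0],[0,0,0]], jaw=[0,0,0,0,0,0,0,0])

```text
t: 5.37
tool_pos: [0.6055, 0.0838, 0.1512]
tool_rot: [-180.0, -0.0, 141.2]
ft_force: [0.1, -0.7, 0.6]
gripper_width: 0.0853
grip_force: 0.0
```

Call:
move_arm(translation=[[0.03,0.04,2.5],[0,0,2.5],[0,0,2],[0,0,2],[0,0,2],[0,0,1.5],[0,0,1.2],[0,0,0]], angular=[[0,0,0],[0,0,0],[0,0,0],[0,0,0],[0,0,0],[0,0,0],[0,0,0],[0,0,0]], jaw=[0,0,0,0,0,0,0,0])

```text
t: 6.03
tool_pos: [0.6049, 0.0841, 0.0127]
tool_rot: [-179.9, -0.1, 141.2]
ft_force: [-0.4, -0.1, 0.4]
gripper_width: 0.0855
grip_force: 0.0
```

```bash
python3 - <<'E'
from h import *
c=cam('side'); u,v=map(int,px(c,[.605,.084,.05])); print(u,v)
a=cv2.resize(c['frame'][v-50:v+40,u-50:u+50,::-1],None,fx=4,fy=4)
c=cam('scene'); u,v=map(int,px(c,[.605,.084,.05]))
b=cv2.resize(c['frame'][v-50:v+40,u-50:u+50,::-1],None,fx=4,fy=4)
cv2.imwrite('pics/g.png',np.hstack([a,b]));print(arm.get_obs()['tool_pos'])
E
```

```text
255 244
[0.60629934 0.08428145 0.0148521 ]
```

View pics/g.png

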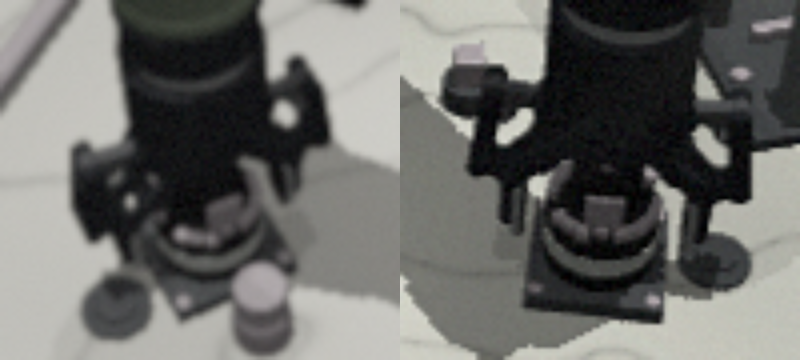

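Call:
move_arm(translation=[[0,0,0],[0,0,0],[0,0,0],[0,0,0],[0,0,0],[0,0,0],[0,0,0],[0,0,0]], angular=[[0,0,0],[0,0,0],[0,0,0],[0,0,0],[0,0,0],[0,0,0],[0,0,0],[0,0,0]], jaw=[0.2,0.3,0.5,1,1,1,1,1])

```text
t: 6.8
tool_pos: [0.6066, 0.0839, 0.0161]
tool_rot: [180.0, 0.2, 141.2]
ft_force: [-1.5, -1.7, 5.2]
gripper_width: 0.0607
grip_force: 65.7
```

Call:
move_arm(translation=[[0,0,-0.5],[0,0,-1.5],[0,0,-2.5],[0,0,-3],[0,0,-3],[0,0,-2],[0,0,0],[0,0,0]], angular=[[0,0,0],[0,0,0],[0,0,0],[0,0,0],[0,0,0],[0,0,0],[0,0,0],[0,0,0]], jaw=[1,1,1,1,1,1,1,1])

```text
t: 7.47
tool_pos: [0.6061, 0.0846, 0.1399]
tool_rot: [179.9, 0.1, 141.2]
ft_force: [-0.5, 0.3, -6.3]
gripper_width: 0.0606
grip_force: 67.3
```

Call:
move_arm(translation=[[2,0.75,0],[3.5,1.3,0],[3.5,1.3,0],[3.5,1.3,0],[3.5,1.3,0],[3.5,1.3,0],[3.5,1.3,0],[2.5,1,0]], angular=[[0,0,0],[0,0,0],[0,0,0],[0,0,0],[0,0,0],[0,0,0],[0,0,0],[0,0,0]], jaw=[1,1,1,1,1,1,1,1])

```text
t: 8.13
tool_pos: [0.4626, 0.3201, 0.1364]
tool_rot: [-179.8, -0.2, 141.3]
ft_force: [-0.4, 0.1, -5.5]
gripper_width: 0.0606
grip_force: 67.0
```

Call:
move_arm(translation=[[0,0,0],[0,0,0],[0,0,0],[0,0,0],[0,0,0],[0,0,0],[0,0,0],[0,0,0]], angular=[[0,0,3],[0,0,6],[0,0,7],[0,0,7],[0,0,7],[0,0,7],[0,0,7],[0,0,7]], jaw=[1,1,1,1,1,1,1,1])

```text
t: 8.8
tool_pos: [0.4648, 0.3177, 0.1363]
tool_rot: [-179.7, 0.1, 89.9]
ft_force: [-0.4, 0.4, -5.9]
gripper_width: 0.0603
grip_force: 67.0
```

Call:
move_arm(translation=[[0,0,0],[0,0,0],[0,0,0],[0,0,0],[0,0,0]], angular=[[0,0,7],[0,0,7],[0,0,3],[0,0,0],[0,0,0]], jaw=[1,1,1,1,1])

```text
t: 9.22
tool_pos: [0.4653, 0.3179, 0.1371]
tool_rot: [-179.8, 0.2, 73.3]
ft_force: [-0.2, 0.1, -5.6]
gripper_width: 0.0606
grip_force: 67.0
```

```bash
python3 - <<'E'
from h import *
c=cam('wrist'); np.savez('w3.npz',**{k:c[k] for k in ['R','t','cx','cy','vfov','frame']})
o=arm.get_obs(); print(o['tool_pos'],o['tool_rot'],o['gripper_width'])
a=c['frame'][:,:,::-1].copy()
cv2.imwrite('pics/w3.png',cv2.convertScaleAbs(a,alpha=1.5,beta=15))
s=cam('side'); cv2.imwrite('pics/s3.png',cv2.resize(s['frame'][200:,150:430,::-1],None,fx=2.5,fy=2.5))
E
```

```text
[0.46558967 0.31806998 0.13756753] [-1.79864752e+02  1.21585802e-01  7.32819677e+01] 0.06062562876538269
```

View pics/w3.png

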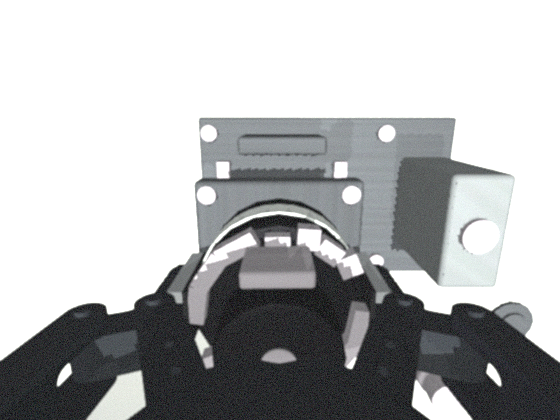

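```bash
python3 - <<'E'
from h import *
c=dict(np.load('w3.npz')); n=np.array([.4671,.3185]); ny=np.radians(73.25)
tx=np.array([np.cos(ny),np.sin(ny)]); ty=np.array([np.sin(ny),-np.cos(ny)])
T=np.array([.46559,.31807])
def rel(u,v,z,o): d=onz(c,u,v,z)[:2]-o; return np.round([d@tx*1e3,d@ty*1e3],1)
print('T vs nest',(n-T)@tx,(n-T)@ty,'px center',c['cx'],c['cy'])
for p in [(197,179.5),(361,179.5)]: print('foot corner vs tcp',rel(*p,.1334,T))
for p in [(206,194),(351,194)]: print('screw vs tcp',rel(*p,.1344,T))
for p in [(238,136),(327,136)]: print('cheek far top',rel(*p,.05,n))
for p in [(217,162),(228,162),(335,162),(347,162)]: print('bar end',rel(*p,.02,n))
c2=dict(np.load('w2.npz')) # screws in earlier view vs head centre
E
grep -n screws a.py; python3 - <<'E'
import sys; sys.path.insert(0,'.')
import os; os.chdir('.')
from h import *
c=dict(np.load('w2.npz'))
for p in [(177,151),(458,130),(470,417),(202,437)]:
    d=onz(c,200+p[0]/4,31+p[1]/4,.013)[:2]-[.6056,.0844]; a=np.radians(51.4); print(d@[np.cos(a),np.sin(a)],d@[-np.sin(a),np.cos(a)])
E
```

```text
T vs nest 0.000846932050028535 0.0013220083595176261 px center 278.60573550807635 208.59757020886497
foot corner vs tcp [ 39.8 -36.3]
foot corner vs tcp [40.  35.6]
screw vs tcp [ 33.6 -32.5]
screw vs tcp [33.7 31.4]
cheek far top [ 52.9 -29.1]
cheek far top [52.9 30.1]
bar end [ 31.5 -49.5]
bar end [ 31.5 -41. ]
bar end [31.7 41.1]
bar end [31.7 50.3]
-0.03191346850437074 0.03197403749253826
0.03207739828345662 0.031883855618531395
0.0322103312679919 -0.03196971795074608
-0.03213805689920151 -0.032132285036145035
```

Call:
move_arm(translation=[[-0.05,0.17,1],[0,0,2],[0,0,2],[0,0,1.5],[0,0,1.2],[0,0,0.7],[0,0,0.4],[0,0,0]], angular=[[0,0,0],[0,0,0],[0,0,0],[0,0,0],[0,0,0],[0,0,0],[0,0,0],[0,0,0]], jaw=[1,1,1,1,1,1,1,1])

```text
t: 9.98
tool_pos: [0.4677, 0.3173, 0.0502]
tool_rot: [-179.9, 0.1, 73.2]
ft_force: [-0.5, -0.7, -5.8]
gripper_width: 0.0607
grip_force: 67.1
```

```bash
python3 - <<'E'
from h import *
c=cam('wrist'); np.savez('w4.npz',**{k:c[k] for k in ['R','t','cx','cy','vfov','frame']})
o=arm.get_obs(); print(o['tool_pos'],o['tool_rot'],o['ft_force'])
T=o['tool_pos'][:2]; n=np.array([.4671,.3185]); ny=np.radians(73.25)
tx=np.array([np.cos(ny),np.sin(ny)]); ty=np.array([np.sin(ny),-np.cos(ny)])
print((n-T)@tx*1e3,(n-T)@ty*1e3)
cv2.imwrite('pics/w4.png',cv2.resize(cv2.convertScaleAbs(c['frame'][100:290,150:410,::-1],alpha=1.5,beta=15),None,fx=3,fy=3,interpolation=cv2.INTER_CUBIC))
E
```

```text
[0.46824145 0.3176191  0.05105553] [-1.79987086e+02  1.48960930e-02  7.32069354e+01] [-0.34081205  0.774383   -5.7434058 ]
0.5145656919777882 -1.3468927749525366
```

View pics/w4.png

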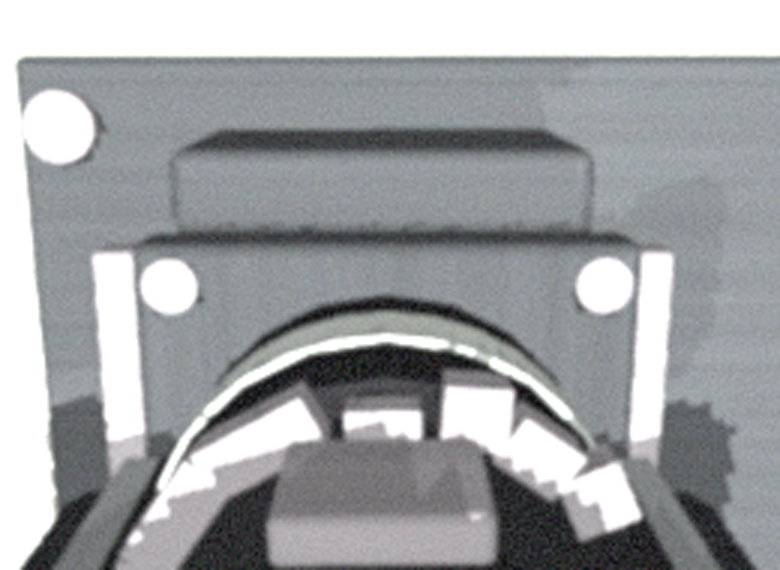

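```bash
python3 - <<'E'
from h import *
c=dict(np.load('w4.npz')); n=np.array([.4671,.3185]); ny=np.radians(73.25)
tx=np.array([np.cos(ny),np.sin(ny)]); ty=np.array([np.sin(ny),-np.cos(ny)])
def rel(u,v,z): d=onz(c,150+u/3,100+v/3,z)[:2]-n; return np.round([d@tx*1e3,d@ty*1e3],1)
for p in [(169,287),(604,286)]: print('screw',rel(*p,.048))
for p in [(141,240),(638,240)]: print('foot edge',rel(*p,.047))
for p in [(92,252),(133,252),(637,252),(673,252)]: print('bar',rel(*p,.02))
for p in [(172,158),(190,130),(572,130),(592,156)]: print('cheek',rel(*p,.05))
for p in [(18,60),]: print('plate',rel(*p,.01))
print(-c['R'].T@c['t'],c['R'][2])
E
```

```text
screw [ 32.3 -31. ]
screw [32.4 32.7]
foot edge [ 39.1 -35. ]
foot edge [39.1 37.5]
bar [ 32.  -50.2]
bar [ 32.  -43.1]
bar [32.  44.2]
bar [32.  50.5]
cheek [ 51.2 -29.1]
cheek [ 55.1 -26.4]
cheek [55.1 26.6]
cheek [51.5 29.6]
plate [ 64.  -63.5]
[0.48708501 0.38162878 0.1932314 ] [-0.0774125  -0.252938   -0.96438046]
```

Call:
move_arm(translation=[[-0.04,-0.06,0.4],[0,0,0.5],[0,0,0.5],[0,0,0.4],[0,0,0.3],[0,0,0.2],[0,0,0.2],[0,0,0]], angular=[[0,0,0],[0,0,0],[0,0,0],[0,0,0],[0,0,0],[0,0,0],[0,0,0],[0,0,0]], jaw=[1,1,1,1,1,1,1,1])

```text
t: 10.7
tool_pos: [0.4675, 0.3175, 0.0263]
tool_rot: [-180.0, 0.0, 73.2]
ft_force: [0.3, -0.2, -6.3]
gripper_width: 0.0606
grip_force: 67.0
```

Call:
move_arm(translation=[[0,0,0],[0,0,0]], angular=[[0,0,0],[0,0,0]], jaw=[1,1])

```text
t: 10.87
tool_pos: [0.4677, 0.3175, 0.0264]
tool_rot: [180.0, -0.0, 73.2]
ft_force: [1.0, -0.0, -5.6]
gripper_width: 0.0606
grip_force: 67.0
```

Call:
move_arm(translation=[[0,0,0.1],[0,0,0.05],[0,0,0],[0,0,0]], angular=[[0,0,0],[0,0,0],[0,0,0],[0,0,0]], jaw=[1,1,1,1])

```text
t: 11.2
tool_pos: [0.4678, 0.3176, 0.0261]
tool_rot: [180.0, -0.0, 73.2]
ft_force: [-1.7, -1.8, 5.9]
gripper_width: 0.0605
grip_force: 68.7
```

On the floor (force changed sign). Release and rise.

Call:
move_arm(translation=[[0,0,0],[0,0,0],[0,0,0],[0,0,0],[0,0,0],[0,0,0],[0,0,0],[0,0,0]], angular=[[0,0,0],[0,0,0],[0,0,0],[0,0,0],[0,0,0],[0,0,0],[0,0,0],[0,0,0]], jaw=[0.1,0,0,0,0,0,0,0])

```text
t: 11.87
tool_pos: [0.4675, 0.3174, 0.0247]
tool_rot: [-180.0, 0.0, 73.2]
ft_force: [-0.2, 0.5, -0.5]
gripper_width: 0.0853
grip_force: 0.0
```

Call:
move_arm(translation=[[0,0,-1],[0,0,-2],[0,0,-3],[0,0,-3],[0,0,-3],[-2.5,0,-2],[-2,0,0],[0,0,0]], angular=[[0,0,0],[0,0,0],[0,0,0],[0,0,0],[0,0,0],[0,0,0],[0,0,0],[0,0,0]], jaw=[0,0,0,0,0,0,0,0])

```text
t: 12.53
tool_pos: [0.4542, 0.2724, 0.167]
tool_rot: [179.9, -0.0, 73.1]
ft_force: [-0.5, -0.5, -0.5]
gripper_width: 0.0855
grip_force: 0.0
```

```bash
python3 - <<'E'
from h import *
c=cam('wrist'); np.savez('w5.npz',**{k:c[k] for k in ['R','t','cx','cy','vfov','frame']})
o=arm.get_obs(); print(o['tool_pos'],o['tool_rot'],o['ft_force'])
u,v=map(int,px(c,[.467,.3185,.05])); u0,v0=max(0,u-110),max(0,v-100); print(u0,v0)
cv2.imwrite('pics/w5.png',cv2.resize(cv2.convertScaleAbs(c['frame'][v0:v0+190,u0:u0+230,::-1],alpha=1.2,beta=10),None,fx=3,fy=3,interpolation=cv2.INTER_CUBIC))
E
```

```text
[0.45445254 0.27354051 0.16627667] [ 1.79937885e+02 -5.65943180e-02  7.31078645e+01] [ 0.17076591  0.59174831 -0.5484188 ]
167 42
```

View pics/w5.png

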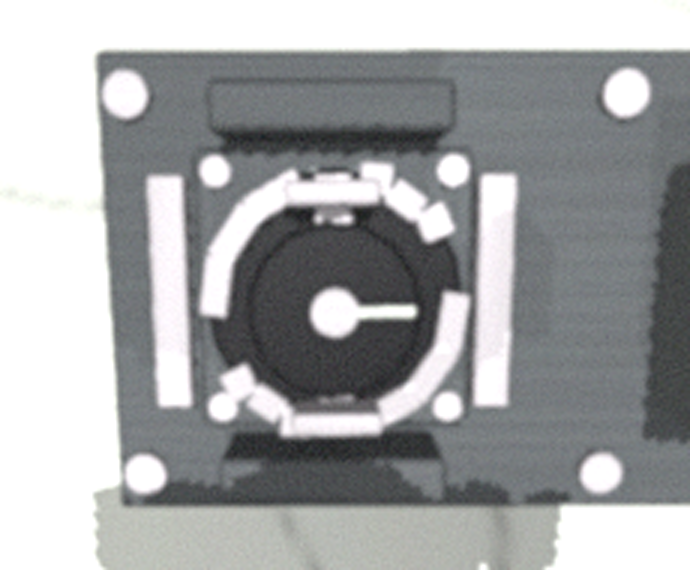

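```bash
python3 - <<'E'
from h import *
c=dict(np.load('w5.npz'))
P=lambda x,y,z: onz(c,167+x/3,42+y/3,z)[:2]
S=[P(*p,.023) for p in [(215,171),(453,170),(448,406),(223,407)]]
print('screws',np.mean(S,0),np.linalg.norm(S[0]-S[1])); d=S[1]-S[0]; print(np.degrees(np.arctan2(d[1],d[0])))
print('dial',P(334,312,.0905)); a,b=P(355,312,.09),P(415,312,.09); d=b-a; print(np.degrees(np.arctan2(d[1],d[0])))
print('tabs',P(334,192,.089),P(336,425,.089))
o=arm.get_obs(); print(o['tool_pos'],o['tool_rot'],o['q'])
E
```

```text
screws [0.46829345 0.31862272] 0.06403359651956309
-16.641514194240855
dial [0.46807633 0.31889651]
-16.884437908102836
tabs [0.47520699 0.34237886] [0.46130279 0.29505763]
[0.45445254 0.27354051 0.16627667] [ 1.79937885e+02 -5.65943180e-02  7.31078645e+01] [ 2.30663368e+01  1.96499482e+01 -1.97827237e+01  5.04833694e+01
  3.48761804e-03  1.29958506e+02]
```

Call:
move_arm(translation=[[2.5,0,0],[2.2,0,0],[0,0,0],[0,0,0],[0,0,0],[0,0,0],[0,0,0],[0,0,0]], angular=[[0,0,0],[0,0,-6],[0,0,-7],[0,0,-7],[0,0,-7],[0,0,-7],[0,0,-7],[0,0,-7]], jaw=[0,0,0,0,0,0,0,0])

```text
t: 13.25
tool_pos: [0.468, 0.3201, 0.1644]
tool_rot: [-180.0, -0.0, 121.6]
ft_force: [0.4, -0.6, -0.1]
gripper_width: 0.0855
grip_force: 0.0
```

Call:
move_arm(translation=[[0,0,0],[0,0,0],[0,0,0],[0,0,0],[0,0,0],[0,0,0],[0,0,0],[0,0,0]], angular=[[0,0,-7],[0,0,-7],[0,0,-7],[0,0,-7],[0,0,-7],[0,0,-7],[0,0,0],[0,0,0]], jaw=[0,0,0,0,0,0,0,0])

```text
t: 13.92
tool_pos: [0.468, 0.3198, 0.1645]
tool_rot: [-180.0, -0.0, 163.0]
ft_force: [0.0, -0.8, 0.5]
gripper_width: 0.0854
grip_force: 0.0
```

```bash
python3 - <<'E'
from h import *
o=arm.get_obs(); print(o['tool_pos'],o['tool_rot'],o['q'])
y=np.radians(o['tool_rot'][2]); d=np.array([.4682,.3188])-o['tool_pos'][:2]
print(d@[np.cos(y),np.sin(y)],d@[np.sin(y),-np.cos(y)])
E
```

```text
[0.46800858 0.31980243 0.16446484] [-1.79985832e+02 -2.98912121e-02  1.63045463e+02] [ 2.68796272e+01  2.34539871e+01 -1.42470969e+01  5.23302902e+01
  1.04818956e-02  4.38341577e+01]
-0.0004754187945145026 -0.0009030460313962597
```

Call:
move_arm(translation=[[-0.05,-0.09,1.5],[0,0,2],[0,0,2],[0,0,1.8],[0,0,1.2],[0,0,0.8],[0,0,0],[0,0,0]], angular=[[0,0,0],[0,0,0],[0,0,0],[0,0,0],[0,0,0],[0,0,0],[0,0,0],[0,0,0]], jaw=[0,0,0,0,0,0,0,0])

```text
t: 14.58
tool_pos: [0.4683, 0.3185, 0.0717]
tool_rot: [-180.0, -0.0, 163.1]
ft_force: [-0.7, -0.2, 0.4]
gripper_width: 0.0856
grip_force: 0.0
```

Call:
move_arm(translation=[[0,0,0],[0,0,0],[0,0,0],[0,0,0],[0,0,0],[0,0,0],[0,0,0],[0,0,0]], angular=[[0,0,0],[0,0,0],[0,0,0],[0,0,0],[0,0,0],[0,0,0],[0,0,0],[0,0,0]], jaw=[0.2,0.3,0.4,0.6,1,1,1,1])

```text
t: 15.25
tool_pos: [0.4692, 0.3184, 0.0743]
tool_rot: [179.9, 0.1, 163.2]
ft_force: [-4.3, -3.0, 14.8]
gripper_width: 0.0391
grip_force: 59.8
```

Call:
move_arm(translation=[[0,0,-0.15],[0,0,0],[0,0,0],[0,0,0],[0,0,0],[0,0,0],[0,0,0],[0,0,0]], angular=[[0,0,0],[0,0,0],[0,0,3],[0,0,4],[0,0,5],[0,0,5],[0,0,5],[0,0,5]], jaw=[1,1,1,1,1,1,1,1])

```text
t: 15.92
tool_pos: [0.4686, 0.3181, 0.0745]
tool_rot: [180.0, 0.1, 136.0]
ft_force: [-3.0, -2.9, 9.6]
gripper_width: 0.0385
grip_force: 65.0
```

Call:
move_arm(translation=[[0,0,0],[0,0,0],[0,0,0],[0,0,0],[0,0,0],[0,0,0],[0,0,0],[0,0,0]], angular=[[0,0,6],[0,0,6],[0,0,6],[0,0,6],[0,0,6],[0,0,6],[0,0,6],[0,0,3]], jaw=[1,1,1,1,1,1,1,1])

```text
t: 16.58
tool_pos: [0.468, 0.3178, 0.0745]
tool_rot: [-180.0, 0.1, 90.9]
ft_force: [-4.4, -3.1, 12.4]
gripper_width: 0.0389
grip_force: 65.5
```

```bash
python3 - <<'E'
from h import *
c=cam('wrist','w6.png'); np.savez('w6.npz',**{k:c[k] for k in ['R','t','cx','cy','vfov','frame']})
o=arm.get_obs(); print(o['tool_pos'],o['tool_rot'],o['ft_force'],o['torque'],o['gripper_width'])
a=cv2.convertScaleAbs(c['frame'][100:420,80:480,::-1],alpha=1.5,beta=15)
cv2.imwrite('pics/w6.png',cv2.resize(a,None,fx=1.9,fy=1.8))
E
```

```text
[0.46798562 0.31779605 0.07449421] [-1.79996721e+02  6.26073808e-02  9.09154373e+01] [-3.98874351 -4.55014255 11.75367214] [-0.81258141  0.859563   -0.03223469] 0.038688952603959145
```

View pics/w6.png

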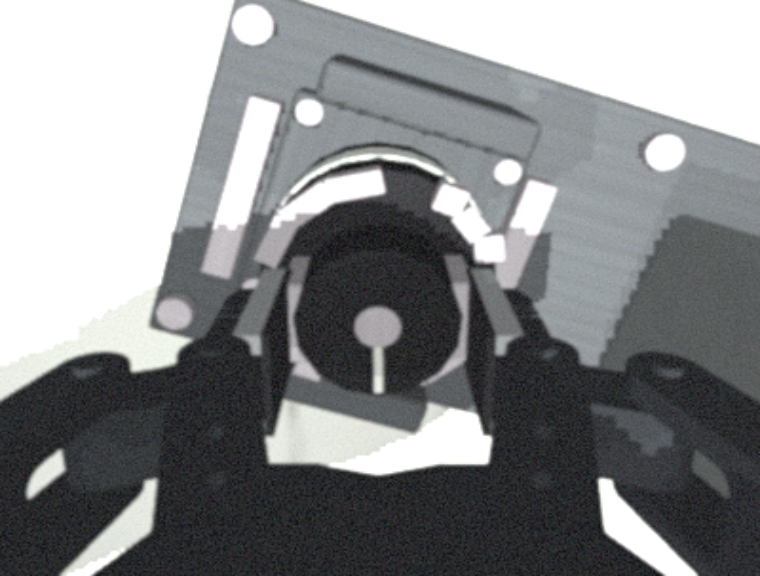

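Call:
move_arm(translation=[[0,0,0],[0,0,0],[0,0,0],[0,0,0],[0,0,0],[0,0,0],[0,0,0],[0,0,0]], angular=[[0,0,1.2],[0,0,0],[0,0,0],[0,0,0],[0,0,0],[0,0,0],[0,0,0],[0,0,0]], jaw=[1,1,0.6,0.3,0,0,0,0])

```text
t: 17.3
tool_pos: [0.4686, 0.3185, 0.0733]
tool_rot: [180.0, -0.0, 90.0]
ft_force: [0.2, -0.0, -1.0]
gripper_width: 0.0852
grip_force: 0.0
```

Call:
move_arm(translation=[[0,0,-1],[0,0,-2],[0,0,-3],[0,0,-3],[-2,0,-2],[-2.5,0,0],[0,0,0],[0,0,0]], angular=[[0,0,0],[0,0,0],[0,0,0],[0,0,0],[0,0,0],[0,0,0],[0,0,0],[0,0,0]], jaw=[0,0,0,0,0,0,0,0])

```text
t: 17.97
tool_pos: [0.4687, 0.2728, 0.1844]
tool_rot: [179.9, -0.0, 89.9]
ft_force: [-0.7, 0.4, -0.1]
gripper_width: 0.0858
grip_force: 0.0
```

```bash
python3 - <<'E'
from h import *
c=cam('wrist'); np.savez('w7.npz',**{k:c[k] for k in ['R','t','cx','cy','vfov','frame']})
o=arm.get_obs(); print(o['tool_pos'],o['tool_rot'],o['ft_force'])
u,v=map(int,px(c,[.467,.3185,.05])); u0,v0=max(0,u-110),max(0,v-100); print(u0,v0)
cv2.imwrite('pics/w7.png',cv2.resize(cv2.convertScaleAbs(c['frame'][v0:v0+190,u0:u0+230,::-1],alpha=1.2,beta=10),None,fx=3,fy=3,interpolation=cv2.INTER_CUBIC))
E
```

```text
[0.46848503 0.27336885 0.18385561] [ 1.79970553e+02 -3.98779235e-02  8.99546822e+01] [-0.48861189 -0.01027944 -0.81074703]
166 43
```

View pics/w7.png

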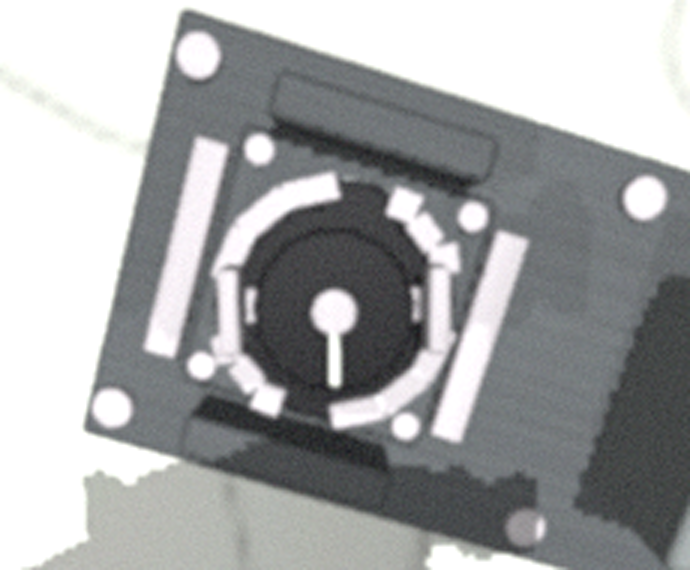

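```bash
python3 - <<'E'
from h import *
c=dict(np.load('w7.npz'))
P=lambda x,y,z: onz(c,166+x/3,43+y/3,z)[:2]
print('tab span',np.linalg.norm(P(217,310,.089)-P(451,308,.089)))
print('ctr',np.mean([P(*p,.023) for p in [(259,149),(473,215),(405,426),(202,366)]],0))
d=P(335,385,.09)-P(334,335,.09); print(np.degrees(np.arctan2(d[1],d[0])))
print(arm.job_done())
E
```

```text
tab span 0.05419056847536358
ctr [0.46790936 0.31930068]
-88.97065025222051
the job is handed in; nothing more can be done
None
```

The job is handed in, verdict not shown: by camera, the head is home in the nest about 1 mm off centre, the dial is turned about 72° clockwise, and both tabs are out at 54 mm across.

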